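# Loosen a freewheel with a four-dog remover

### The arm

A 6-joint arm with a two-finger parallel gripper is mounted at the origin on the work surface. World frame = base frame: x ahead of the robot, y to its left, z up, the work surface at z = 0. Lengths are in m, angles in rad, forces in N, time in s.
With the tool pointing down it reaches from about 0.35 to 0.975 m from the base axis. Payload 4.9 kg.
Tool frame: the origin (TCP) lies midway between the tips of the shut fingers; the grasp point (between the pads) lies 19 mm behind it; z points along the fingers, y is the direction in which the jaws open and shut (so a half turn about z gives the same grasp; the last joint's range is limited). The gripper opens to 85 mm and grips with 20 to 120 N. Pads are 22 mm wide; open, the fingers measure 114 mm over their backs; the gripper's body (76 mm by 85 mm) begins 54 mm behind the grasp point. The pads swing forward as they close: fully open they stand 13 mm farther back than shut.
Start: joints at [-1.436, 0.053, 1.613, -0, 1.476, -0.119], TCP at [0.157, -0.605, 0.196] pointing down, gripper open.
Joint ranges: [-3.01, 3.01], [-1.01, 2.22], [0.06, 2.58], [-1.02, 4.17], [0.09, 2.62], [-3.14, 3.14]. Speed limits (rad/s): [2.57, 2.57, 3.14, 3.14, 3.14, 3.14].

### API

Orientations are given as a unit quaternion [w, x, y, z].
In Python, from plant import state, grab_frame, camera_params, job_done, boxes_of gives the robot as it stands.
- The arm moves only by the tool step_arm, never from a script. Its argument "steps" is a list of rows, each a list of 4 numbers: the shift along the tool's x, y, z in mm, then the turn about the tool's z in degrees. A call has 1 to 8 rows; each row shifts and turns the pose as measured when the row begins, along the tool's axes as they then stand; what a row does not reach is not made up. A row lasts 1/10 s, in which the tool goes at most 50 mm and 8.59 degrees, less where a joint would pass 70% of its speed; a pose out of reach is approached as far as the arm can. A call is refused whole if a number of a shift passes 50 or a number of a turn 8.59, either way. A call with a gripper value outside its range is refused whole. "claw" is the opening in per cent of the stroke, from 0 (shut) to 100 (fully open), set as the call begins (left out, the last holds). The fingers move at their own pace and stop on an object; the grip force is fixed at half the most. Time passes only in rows, so rows that do not move let the fingers close. It gives the time, the measured TCP pose, the force and the opening at its end, in the units of the state.
- state(): the state, without advancing time (a new reading comes with each control period).
- grab_frame(name): name is "scene" or "side" or "wrist"; returns (picture, depth): 384x512x3 uint8, red, green, blue; 384x512 float32, m along the optical axis (not along the pixel's ray), 0 where there is no reading.
- camera_params(name): a dict with "mtx" (3x3 intrinsics, pixels), "extrinsics" (4x4, takes a point from camera to world coordinates); the wrist camera has in their place "T_tool_cam" (4x4, takes a point from camera to tool coordinates, whose origin is the TCP and whose axes are the flange's). Camera axes: x right, y down, z forward; pixel columns grow to the right and rows downward; lengths in m; the calibration is good to about 2 mm. The wrist camera is an equidistant fisheye: a pixel r from the principal point sees the ray r / f radians off the axis. A picture is of the moment at which its call begins: read the wrist's pose just before it. camera_params takes no time and is no camera call.
- job_done(): hands the job in, once; it reports no verdict.
Trained networks look in the newest picture that a camera, given by its name, has taken for a name from the list of things; names that differ only in an ending like _2 or _b are one class to them, and where a whole thing is asked for, a point or a joint stands for the part that bears it (a point fixed in the world has none). Each returns a list of dicts, best first, with "p" (0 to 1); they miss things now and then, are a little off and sometimes report something else, mostly with a low value. They report only what shows in the picture. A call takes as long as a camera call. They do not tell look-alikes from the thing itself.
- boxes_of(camera, label): "box" ([left, top, width, height] in pixels, round what is visible of it).
The state is a dict: "time": time; "joint_pos": joint angles; "joint_vel": joint speeds; "joint_efforts": joint torques, N m; "tool_pos": TCP position; "tool_rot": TCP orientation; "contact_force": force on the tool from outside, world axes, zero at the start; "ft_torque": the same for the moment, N m; "gripper_width": opening from 0.0 (shut) to 1.0 (fully open).
Only numpy, scipy, OpenCV 4.12 (cv2) and the standard library are available. Lean on these libraries where they do the work, as an engineer would, in place of code of your own. Each camera call takes 0.05 s, during which the arm holds its last target. There are 200 camera calls.

### The job

The freewheel on the clamped child's wheel was only screwed on finger-tight and has to come off. Pick up the four-dog remover, lower it over the axle without forcing it until all four dogs are fully home in the freewheel's notches and its collar is flush, then turn the freewheel with it anticlockwise (seen from above) by at least an eighth of a turn. Leave the remover sitting in the notches, let go, and do not disturb the other things on the bench.

Things in the scene. Friction and masses are not known exactly. Their poses are not given: they have to be found in the camera images.
- remover_grip (a point): Freewheel remover, plain steel, 50 mm high, 0.25 kg, standing on its four dogs. Square head 28 mm across flats, 34 mm high, above a round collar. This point: on the axis in the head, 36 mm above the dog tips, 20 above the collar's top, 14 below the head's top; grip across two flats here, fingertips above the collar. z up; x and y square to the flats, each through two opposite dogs.
- remover_dogs (a point): Centre of the remover's foot, level with its dog tips, on its axis; axes as remover_grip. The collar, 40 mm across and 10 mm thick, has its underside 6 mm above this. The four dogs, 6 mm long with rounded tips, are 5.5 mm wide (tangentially) and lie 14.5 to 19.5 mm off the axis, one under the middle of each flat. A 17 mm bore runs right through the tool.
- freewheel_seat (a point): Centre of the freewheel's upper face, on the axle line, 136 mm above the bench: a ring 51 mm across with four notches at 90 degrees, each 8 mm wide (tangentially), 7 deep, open to the middle and reaching 21 mm off the axle. Remover home: collar flat on this face, remover_grip 30 mm above this point (36 if the dogs stand on the face). z up; x and y run along opposite notches and turn with it.
- freewheel (a joint): Angle (rad) of the freewheel, a dark 16-tooth sprocket 74 mm across, on its hub thread: 0 at the start, where it is against its shoulder and cannot go clockwise; grows anticlockwise seen from above, up to 6. Stiff, about 0.25 N m; stays where left; does not rise noticeably. Play of the dogs takes up about 0.07 rad either way before it follows the remover. An eighth of a turn is 0.785.
- axle_end (a point): Upper end of the wheel's axle, a 9.5 mm rod that stands 27 mm above the freewheel's face and passes up the remover's bore. The locknut around its root stays below the face.
- trestle: Low wooden trestle 202 x 250 x 75 mm (fixed), origin on the bench under the axle. A bare spoked wheel rim, 220 mm across, lies flat on it, held by a steel C-clamp that rises to 176 mm above the bench at x = 80 to 155, y = 25 to 90 mm in the trestle's frame.
- jar: Round green plastic jar of valve caps, 52 mm across, 62 mm high, standing on the bench; origin at the centre of its underside. To be left alone; it, the bell and the remover stand in any of three places.
- bell: Brass bell dome, 58 mm across, 31 mm high, mouth down; origin at the centre of its underside. To be left alone.
- pedal: Black iron pedal, 94 x 66 x 27 mm, with a stub of spindle along its x; origin at the centre of its underside. To be left alone.
- spoke_wrench: Square steel spoke wrench, 30 x 30 x 6 mm, lying flat; origin at the centre of its underside. To be left alone.
- rim_piece: Bent piece of wheel rim, an arc about 240 mm long and 22 mm high; origin under the middle of the arc. To be left alone.
- spanner: Steel spanner 170 mm long lying along its x; origin at the centre of its underside. To be left alone.
- patch_tin: Flat closed tin of patches, 87 x 57 x 25 mm; origin at the centre of its underside. To be left alone.
Mind the look-alikes: they are no part of the job. Leave any black or purple look-alike of the part that bears remover_grip alone.

How it is judged:
By the outcome, as a careful person would: the job done as asked, in the order asked, and still so for the second after the job is handed in, with the robot touching nothing.
It also fails if it takes over 45 s, if anything falls off the work surface, if the arm or the gripper's body presses on something with over 40 N, if the wrist force passes 120 N, or if a joint passes its speed limit or range.

## Working session

There is one attempt and no reset: what is moved stays moved. The work goes in short steps, Python scripts to look and compute and a tool call to move; the robot and the scene stay as the last step left them, time stands still between calls to the robot, and variables do not carry over. Pictures are saved under pics/ and viewed, about 8 in all and at most 12, crops included, and the job is handed in when it is done.

Besides the shell and the picture viewer there is one more tool, called after "Call:" by a JSON object that holds its "api" and its "payload", one argument or row to a line. step_arm: Moves the arm, as the interface text tells. Its arguments: {"type":"object","properties":{"steps":{"type":"array"},"claw":{"type":"number"}},"required":["steps"]}

```bash
mkdir -p pics
cat > h.py <<'E'
import numpy as np,cv2
from plant import *
def save(n,im): cv2.imwrite('pics/'+n,cv2.cvtColor(im,cv2.COLOR_RGB2BGR))
def world(cam,u,v,d):
    p=camera_params(cam);K=np.array(p['mtx']);T=np.array(p['extrinsics'])
    c=np.array([(u-K[0,2])/K[0,0]*d,(v-K[1,2])/K[1,1]*d,d,1]);return (T@c)[:3]
def cloud(cam,D):
    p=camera_params(cam);K=np.array(p['mtx']);T=np.array(p['extrinsics'])
    v,u=np.mgrid[:D.shape[0],:D.shape[1]]
    P=np.stack([(u-K[0,2])/K[0,0]*D,(v-K[1,2])/K[1,1]*D,D],-1)
    return P@T[:3,:3].T+T[:3,3]
E
python3 - <<'E'
from h import *
ims=[]
for c in ['scene','side']:
    im,D=grab_frame(c);np.save(c+'.npy',D);cv2.imwrite(c+'_raw.png',im[...,::-1]);ims.append(im)
    P=cloud(c,D)
    print(c,np.round(np.array(camera_params(c)['extrinsics']),2).tolist())
    for l in ['remover_grip','freewheel','trestle','jar','bell','axle_end','pedal','patch_tin']:
        for b in boxes_of(c,l)[:4]:
            x,y,w,h=b['box'];u,v=int(x+w/2),int(y+h/2)
            u=min(u,511);v=min(v,383)
            print(l,round(b['p'],2),np.round(b['box']).tolist(),P[v,u].round(3))
save('a.png',cv2.resize(np.hstack(ims),(1024,384)) if 0 else np.vstack([cv2.resize(i,(768,576))[:, :] for i in ims[:1]]))
save('b.png',cv2.resize(ims[1],(768,576)))
print(state())
E
```

```text
scene [[0.71, 0.42, -0.56, 1.23], [0.7, -0.44, 0.56, -0.63], [-0.01, -0.79, -0.61, 0.83], [0.0, 0.0, 0.0, 1.0]]
remover_grip 0.72 [85.0, 239.0, 18.0, 23.0] [ 0.414 -0.402  0.034]
remover_grip 0.55 [112.0, 250.0, 18.0, 22.0] [ 0.496 -0.372  0.035]
remover_grip 0.5 [138.0, 258.0, 19.0, 23.0] [ 0.576 -0.341  0.039]
freewheel 0.55 [235.0, 150.0, 20.0, 13.0] [0.493 0.092 0.134]
trestle 0.89 [198.0, 126.0, 96.0, 95.0] [0.5   0.089 0.073]
jar 0.68 [176.0, 243.0, 20.0, 30.0] [ 0.633 -0.258  0.058]
bell 0.73 [140.0, 220.0, 24.0, 22.0] [ 0.447 -0.244  0.02 ]
axle_end 0.56 [210.0, 147.0, 70.0, 42.0] [0.5   0.089 0.097]
pedal 0.82 [281.0, 129.0, 33.0, 17.0] [0.434 0.438 0.024]
pedal 0.56 [315.0, 154.0, 44.0, 18.0] [0.632 0.416 0.01 ]
patch_tin 0.7 [117.0, 298.0, 40.0, 38.0] [ 0.668 -0.433  0.027]
patch_tin 0.28 [112.0, 248.0, 18.0, 25.0] [ 0.5   -0.37   0.041]
side [[-0.99, -0.1, 0.1, 0.46], [-0.15, 0.74, -0.65, 0.71], [-0.01, -0.66, -0.75, 0.91], [0.0, 0.0, 0.0, 1.0]]
remover_grip 0.65 [289.0, 123.0, 6.0, 19.0] [ 0.48  -0.346  0.041]
remover_grip 0.62 [261.0, 130.0, 13.0, 15.0] [ 0.567 -0.316  
[... 616 characters left out ...]
]
{'time': 0.9, 'joint_pos': array([-1.43601524e+00,  5.27072542e-02,  1.61287575e+00,  2.77231876e-05,
        1.47603398e+00, -1.19006019e-01]), 'joint_vel': array([-0.00341127, -0.00096001,  0.00010982,  0.00059456,  0.00199224,
       -0.00098226]), 'joint_efforts': array([ 9.34159725e-04, -3.93683016e+01, -3.70467174e+01,  3.92345817e-05,
        3.66153645e-04,  2.24449451e-06]), 'tool_pos': array([ 0.15692255, -0.60496136,  0.19641358]), 'tool_rot': array([-1.22723935e-05,  9.91959977e-01,  1.26551984e-01,  1.37030149e-05]), 'contact_force': array([-0.06923253,  0.30411249,  0.3755038 ]), 'ft_torque': array([-0.01331398, -0.01714159, -0.04010188]), 'gripper_width': 1.0005609043565922}
```

View pics/a.png

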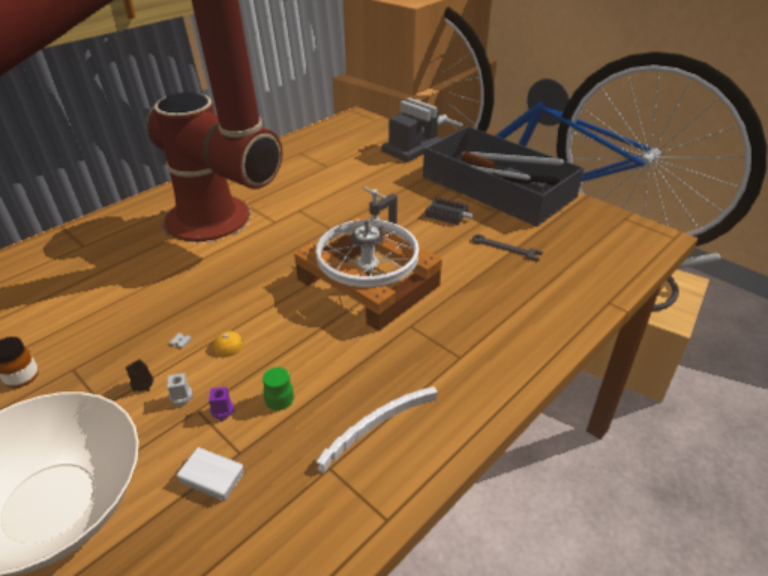

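View pics/b.png

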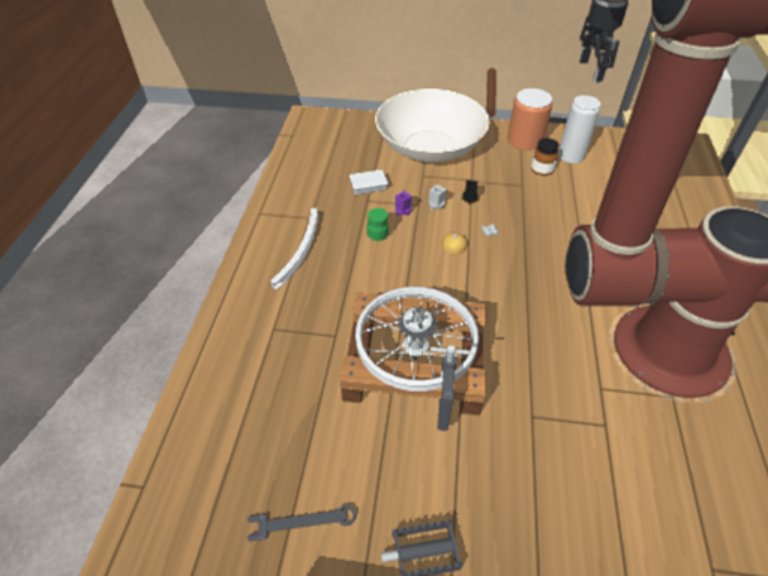

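Three candidates (scene picture): black at (140,376), steel at (179,388), purple at (220,402). The plain steel one fits; the black and purple ones are look-alikes. I'll go over it and confirm with the wrist camera.

Call:
{"api": "step_arm", "payload": {
  "steps": [
    [0, 0, -40, 0],
    [0, 0, -40, 0],
    [42, -17, 0, 0],
    [42, -17, 0, 0],
    [42, -17, 0, 0],
    [42, -17, 0, 0],
    [42, -17, 0, 0],
    [42, -17, 0, 0]
  ]
}}

```text
time: 1.7
tool_pos: [0.3785, -0.4416, 0.28]
tool_rot: [0.001, 0.993, 0.121, 0.001]
contact_force: [0.3, -0.9, 0.0]
gripper_width: 1.005
```

Call:
{"api": "step_arm", "payload": {
  "steps": [
    [42, -17, 0, 0],
    [42, -17, 0, 0],
    [30, -10, 0, 0],
    [0, 0, 0, 0],
    [0, 0, 0, 0]
  ]
}}

```text
time: 2.2
tool_pos: [0.4862, -0.3638, 0.2807]
tool_rot: [0.001, 0.992, 0.125, 0.002]
contact_force: [1.5, 0.2, 1.3]
gripper_width: 0.995
```

```bash
cat >> h.py <<'E'
from scipy.spatial.transform import Rotation as Ro
def wpose():
    s=state();q=s['tool_rot'];T=np.eye(4);T[:3,:3]=Ro.from_quat([q[1],q[2],q[3],q[0]]).as_matrix();T[:3,3]=s['tool_pos'];return T
def wrist():
    T=wpose();im,D=grab_frame('wrist');return T,im,D
def wray(T,u,v):
    p=camera_params('wrist');K=np.array(p['mtx']);C=T@np.array(p['T_tool_cam'])
    x=(np.asarray(u)-K[0,2])/K[0,0];y=(np.asarray(v)-K[1,2])/K[1,1];r=np.hypot(x,y)+1e-12
    d=np.stack([np.sin(r)*x/r,np.sin(r)*y/r,np.cos(r)],-1)
    return C,d
def wcloud(T,D):
    v,u=np.mgrid[:D.shape[0],:D.shape[1]];C,d=wray(T,u,v)
    P=d/np.maximum(d[...,2:],1e-3)*D[...,None];return P@C[:3,:3].T+C[:3,3]
def atz(T,u,v,z):
    C,d=wray(T,u,v);w=d@C[:3,:3].T;return C[:3,3]+w*((z-C[2,3])/w[...,2])[...,None]
def topdown(T,im,cx,cy,z,half,n):
    # orthographic view of plane z: right=+x, up=+y
    p=camera_params('wrist');K=np.array(p['mtx']);C=T@np.array(p['T_tool_cam'])
    g=np.linspace(-half,half,n);X,Y=np.meshgrid(cx+g,cy-g)
    P=np.stack([X,Y,np.full_like(X,z)],-1)-C[:3,3];c=P@C[:3,:3]
    rr=np.hypot(c[...,0],c[...,1]);th=np.arctan2(rr,c[...,2])
    return cv2.remap(im,(K[0,2]+K[0,0]*th*c[...,0]/rr).astype('f4'),(K[1,2]+K[1,1]*th*c[...,1]/rr).astype('f4'),cv2.INTER_LINEAR)
E
python3 - <<'E'
from h import *
T,im,D=wrist();print(T.round(3).tolist(),camera_params('wrist'))
P=wcloud(T,D)
for b in boxes_of('wrist','remover_grip'):
    x,y,w,h=b['box'];m=P[int(y):int(y+h),int(x):int(x+w)].reshape(-1,3);t=m[(m[:,2]>.046)&(m[:,2]<.056)]
    print(b['p'],np.round(b['box']),len(t),t.mean(0).round(4) if len(t) else '')
save('c.png',np.hstack([im[:,:],cv2.resize(topdown(T,im,.485,-.36,.05,.05,384),(288,288)) if 0 else topdown(T,im,.485,-.36,.05,.05,384)[:, :288]]))
np.savez('w1.npz',T=T,im=im,D=D)
E
```

```text
[[0.969, 0.248, 0.003, 0.486], [0.248, -0.969, -0.002, -0.364], [0.003, 0.002, -1.0, 0.281], [0.0, 0.0, 0.0, 1.0]] {'mtx': array([[297.31863964,   0.        , 255.592993  ],
       [  0.        , 297.31863964, 195.87342557],
       [  0.        ,   0.        ,   1.        ]]), 'T_tool_cam': array([[-9.59116782e-05, -9.63612065e-01, -2.67304655e-01,
         6.64780072e-02],
       [ 9.99999973e-01, -1.49573634e-04,  1.80390735e-04,
         2.47136952e-04],
       [-2.13808417e-04, -2.67304630e-01,  9.63612053e-01,
        -1.77514777e-01],
       [ 0.00000000e+00,  0.00000000e+00,  0.00000000e+00,
         1.00000000e+00]])}
0.76 [256. 202.  22.  31.] 249 [ 0.4047 -0.4014  0.0495]
0.74 [246. 152.  22.  29.] 256 [ 0.4822 -0.3675  0.0497]
0.64 [238.  90.  26.  31.] 296 [ 0.5615 -0.3365  0.0499]
0.15 [  0.  37.  68. 150.] 721 [0.5127 0.0412 0.05  ]
```

View pics/c.png

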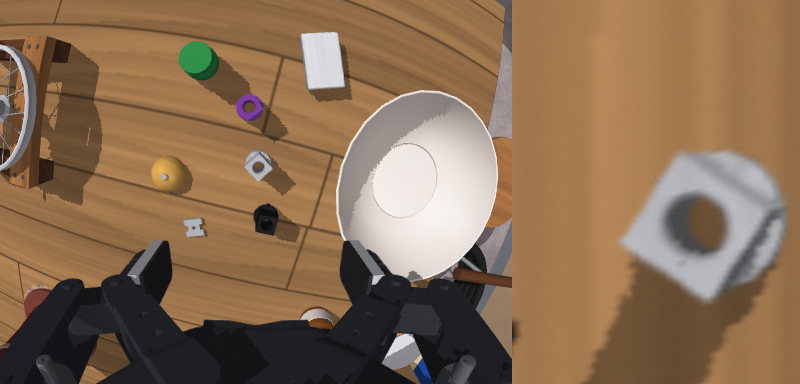

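The crop confirms it: the plain steel remover with the square head and bore is at wrist pixel (258,165). Black is at (265,219), purple at (250,107), and the neighbours are about 85 mm away. Next I'll fit the head's square precisely.

Run:
```python
from h import *
z=np.load('w1.npz');T,im,D=z['T'],z['im'],z['D'];P=wcloud(T,D)
sub=P[145:185,240:285].reshape(-1,3);t=sub[sub[:,2]>.045]
print(len(t),np.median(t[:,2]),cv2.minAreaRect((t[:,:2]*1000).astype('f4')))
s=state();print(s['joint_pos'].round(3))
# freewheel from wrist? scene estimate of ring
for c in ['scene','side']:
    Q=cloud(c,np.load(c+'.npy')).reshape(-1,3)
    k=(abs(Q[:,0]-.5)<.06)&(abs(Q[:,1]-.1)<.06)&(abs(Q[:,2]-.136)<.005);print(c,k.sum(),cv2.minEnclosingCircle((Q[k,:2]*1000).astype('f4')))
```

```text
299 0.04982066223055864 ((504.2882995605469, -355.3441162109375), (85.59002685546875, 36.594970703125), 33.11764144897461)
[-7.670e-01 -2.800e-02  1.556e+00  1.000e-03  1.611e+00  5.550e-01]
scene 119 ((490.0955810546875, 96.91082763671875), 28.06986427307129)
side 189 ((491.2269592285156, 99.93720245361328), 25.371166229248047)
```

Call:
{"api": "step_arm", "payload": {
  "steps": [
    [0, 0, 0, -8.5],
    [0, 0, 0, -8.5],
    [0, 0, 0, -8.5],
    [0, 0, 0, -8.5],
    [0, 0, 20, -8.5],
    [0, 0, 20, 0],
    [0, 0, 0, 0]
  ],
  "claw": 65
}}

```text
time: 3.0
tool_pos: [0.4778, -0.3731, 0.2413]
tool_rot: [0.003, 0.878, 0.479, 0.0]
contact_force: [-0.6, 0.3, -0.6]
gripper_width: 0.653
```

```bash
cat > m.py <<'E'
from h import *
import sys
T,im,D=wrist();np.savez(sys.argv[1]+'.npz',T=T,im=im,D=D);P=wcloud(T,D)
x0,y0,zt=map(float,sys.argv[2:5]);rad=float(sys.argv[5])
k=(np.hypot(P[...,0]-x0,P[...,1]-y0)<rad)&(abs(P[...,2]-zt)<.004)
t=P[k];print(k.sum(),np.median(t[:,2]),cv2.minAreaRect((t[:,:2]*1000).astype('f4')),cv2.minEnclosingCircle((t[:,:2]*1000).astype('f4')))
print('tcp',T[:3,3].round(4),'yaw x',np.degrees(np.arctan2(T[1,0],T[0,0])))
n=400
save(sys.argv[1]+'.png',np.hstack([cv2.resize(im,(533,400)),topdown(T,im,x0,y0,zt,.05,n)[:,67:333]]))
cv2.imwrite(sys.argv[1]+'_td.png',topdown(T,im,x0,y0,zt,.04,480)[...,::-1])
E
python3 m.py r2 .483 -.368 .05 .03
```

```text
363 0.049805965501870886 ((482.4314270019531, -369.1215515136719), (27.110610961914062, 26.597684860229492), 57.27595138549805) ((482.4930419921875, -369.21728515625), 18.883502960205078)
tcp [ 0.4778 -0.3731  0.2413] yaw x 57.196461097945686
```

View pics/r2.png

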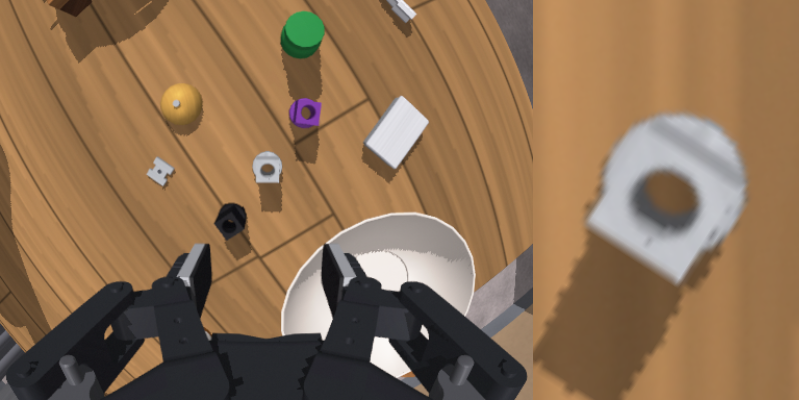

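Call:
{"api": "step_arm", "payload": {
  "steps": [
    [6, 1.7, 20, 0],
    [0, 0, 40, 0],
    [0, 0, 40, 0],
    [0, 0, 40, 0],
    [0, 0, 30, 0],
    [0, 0, 0, 0],
    [0, 0, 0, 0]
  ]
}}

```text
time: 3.75
tool_pos: [0.4868, -0.3815, 0.0824]
tool_rot: [0.014, 0.88, 0.474, 0.003]
contact_force: [0.3, -0.8, 0.1]
gripper_width: 0.65
```

```bash
python3 m.py r3 .4824 -.3691 .05 .03
```

```text
1090 0.04973203677893176 ((482.4874572753906, -369.0801696777344), (28.4676456451416, 28.128740310668945), 56.75546646118164) ((482.8082275390625, -368.85137939453125), 19.442989349365234)
tcp [ 0.4868 -0.3815  0.0824] yaw x 56.61125609796715
```

Call:
{"api": "step_arm", "payload": {
  "steps": [
    [4, -5, 0, 0.5],
    [4, -5, 0, 0],
    [0, 0, 0, 0],
    [0, 0, 0, 0]
  ]
}}

```text
time: 4.2
tool_pos: [0.4858, -0.3714, 0.0903]
tool_rot: [0.02, 0.883, 0.47, 0.005]
contact_force: [-0.3, -0.6, -0.6]
gripper_width: 0.651
```

```bash
cat > s.py <<'E'
from h import *
import sys
T=wpose();g=np.array(list(map(float,sys.argv[1:4])));print('tcp',T[:3,3].round(4),'z',T[:3,2].round(4),'yaw',np.degrees(np.arctan2(T[1,0],T[0,0])).round(2))
print('delta tool mm',(T[:3,:3].T@(g-T[:3,3])*1000).round(1))
s=state();print(s['joint_pos'].round(3),s['contact_force'].round(1),s['gripper_width'])
E
python3 s.py .4825 -.3691 .017
```

```text
tcp [ 0.4858 -0.3714  0.0903] z [ 0.0281 -0.0304 -0.9991] yaw 56.04
delta tool mm [ 0.8 -6.9 73.1]
[-0.773  0.079  1.769 -0.002  1.253 -0.18 ] [-0.3 -0.6 -0.6] 0.6514691501746469
```

Call:
{"api": "step_arm", "payload": {
  "steps": [
    [0, -2, -40, 0],
    [0, -2, -40, 0],
    [0, 0, -40, 0],
    [0, 0, -40, 0]
  ]
}}

```text
time: 4.6
tool_pos: [0.4748, -0.3608, 0.2477]
tool_rot: [0.013, 0.882, 0.47, 0.003]
contact_force: [0.1, -0.6, 0.2]
gripper_width: 0.649
```

```bash
python3 s.py .4825 -.3691 .017
```

```text
tcp [ 0.4748 -0.3608  0.2477] z [ 0.0179 -0.0205 -0.9996] yaw 56.09
delta tool mm [ -1.    4.9 230.9]
[-0.773 -0.06   1.641 -0.002  1.534 -0.181] [ 0.1 -0.6  0.2] 0.6492286501246992
```

Call:
{"api": "step_arm", "payload": {
  "steps": [
    [0, 0, 0, 0],
    [0, 0, 0, 0]
  ]
}}

```text
time: 4.8
tool_pos: [0.4776, -0.3633, 0.2576]
tool_rot: [0.021, 0.882, 0.47, 0.005]
contact_force: [-0.2, -1.0, -0.7]
gripper_width: 0.652
```

```bash
python3 s.py .4825 -.3691 .017
```

```text
tcp [ 0.4776 -0.3633  0.2576] z [ 0.029  -0.0314 -0.9991] yaw 56.1
delta tool mm [  0.3  -2.7 240.7]
[-0.773 -0.067  1.631 -0.002  1.535 -0.181] [-0.2 -1.  -0.7] 0.6522967648518346
```

Call:
{"api": "step_arm", "payload": {
  "steps": [
    [0, 0, 0, 0],
    [0, 0, 0, 0],
    [0, 0, 0, 0]
  ]
}}

```text
time: 5.1
tool_pos: [0.477, -0.3626, 0.2551]
tool_rot: [0.019, 0.882, 0.47, 0.005]
contact_force: [0.3, 0.1, -0.8]
gripper_width: 0.648
```

```bash
python3 s.py .4825 -.3691 .017
```

```text
tcp [ 0.477  -0.3626  0.2551] z [ 0.0266 -0.0291 -0.9992] yaw 56.1
delta tool mm [-1.000e-01 -9.000e-01  2.383e+02]
[-0.773 -0.065  1.634 -0.002  1.534 -0.181] [ 0.3  0.1 -0.8] 0.6479290706251158
```

Call:
{"api": "step_arm", "payload": {
  "steps": [
    [0, 0, 10, 0]
  ]
}}

```text
time: 5.2
tool_pos: [0.4775, -0.3631, 0.2451]
tool_rot: [0.02, 0.882, 0.47, 0.005]
contact_force: [0.2, 0.3, 0.3]
gripper_width: 0.65
```

Call:
{"api": "step_arm", "payload": {
  "steps": [
    [0, 0, 10, 0]
  ]
}}

```text
time: 5.3
tool_pos: [0.4775, -0.3631, 0.2332]
tool_rot: [0.019, 0.882, 0.47, 0.005]
contact_force: [-0.6, 0.9, -0.5]
gripper_width: 0.649
```

```bash
python3 s.py .4825 -.3691 .017
```

```text
tcp [ 0.4775 -0.3631  0.2332] z [ 0.0261 -0.0286 -0.9993] yaw 56.11
delta tool mm [-2.000e-01 -6.000e-01  2.164e+02]
[-0.773 -0.054  1.659 -0.002  1.498 -0.181] [-0.6  0.9 -0.5] 0.6492320816660846
```

Call:
{"api": "step_arm", "payload": {
  "steps": [
    [0, 0, 0, 0]
  ]
}}

```text
time: 5.4
tool_pos: [0.4765, -0.3622, 0.2298]
tool_rot: [0.016, 0.882, 0.47, 0.004]
contact_force: [0.1, 0.2, -0.2]
gripper_width: 0.651
```

Call:
{"api": "step_arm", "payload": {
  "steps": [
    [0, 0, 0, 0],
    [0, 0, 0, 0]
  ]
}}

```text
time: 5.6
tool_pos: [0.4759, -0.3618, 0.228]
tool_rot: [0.015, 0.882, 0.47, 0.004]
contact_force: [-0.4, 0.1, -0.4]
gripper_width: 0.65
```

```bash
python3 s.py .4825 -.3691 .017
```

```text
tcp [ 0.4759 -0.3618  0.228 ] z [ 0.0205 -0.0233 -0.9995] yaw 56.1
delta tool mm [ -0.8   3.2 211.2]
[-0.773 -0.051  1.664 -0.002  1.497 -0.181] [-0.4  0.1 -0.4] 0.6504319610896503
```

Call:
{"api": "step_arm", "payload": {
  "steps": [
    [0, 0, 12, 0],
    [0, 0, 12, 0],
    [0, 0, 0, 0],
    [0, 0, 0, 0],
    [0, 0, 12, 0.5],
    [0, 0, 12, 0.5],
    [0, 0, 0, 0],
    [0, 0, 0, 0]
  ]
}}

```text
time: 6.4
tool_pos: [0.4771, -0.363, 0.1758]
tool_rot: [0.015, 0.887, 0.462, 0.004]
contact_force: [0.7, -0.1, -0.5]
gripper_width: 0.649
```

```bash
python3 s.py .4825 -.3691 .017
```

```text
tcp [ 0.4771 -0.363   0.1758] z [ 0.0208 -0.0234 -0.9995] yaw 55.01
delta tool mm [ -0.7   3.1 159. ]
[-0.773 -0.017  1.718 -0.002  1.409 -0.162] [ 0.7 -0.1 -0.5] 0.6492915642369744
```

Call:
{"api": "step_arm", "payload": {
  "steps": [
    [0, 0, 12, 0],
    [0, 0, 12, 0],
    [0, 0, 0, 0],
    [0, 0, 0, 0],
    [0, 0, 12, 0],
    [0, 0, 12, 0],
    [0, 0, 0, 0],
    [0, 0, 0, 0]
  ]
}}

```text
time: 7.2
tool_pos: [0.4782, -0.3643, 0.1235]
tool_rot: [0.015, 0.887, 0.462, 0.004]
contact_force: [-0.3, 0.1, 0.7]
gripper_width: 0.653
```

```bash
python3 s.py .4825 -.3691 .017
```

```text
tcp [ 0.4782 -0.3643  0.1235] z [ 0.0209 -0.0235 -0.9995] yaw 55.01
delta tool mm [ -0.7   3.  106.7]
[-0.774  0.029  1.762 -0.002  1.32  -0.162] [-0.3  0.1  0.7] 0.6526036420882501
```

Call:
{"api": "step_arm", "payload": {
  "steps": [
    [0, 40, 0, -2],
    [0, 40, 0, 0],
    [0, 0, 0, 0],
    [0, 0, 0, 0]
  ]
}}

```text
time: 7.6
tool_pos: [0.544, -0.4079, 0.1218]
tool_rot: [0.012, 0.878, 0.478, 0.002]
contact_force: [-0.1, -0.1, -0.1]
gripper_width: 0.651
```

```bash
python3 s.py .4825 -.3691 .017
```

```text
tcp [ 0.544  -0.4079  0.1218] z [ 0.0155 -0.0187 -0.9997] yaw 57.08
delta tool mm [-1.000e-01 -7.510e+01  1.031e+02]
[-0.751  0.215  1.562 -0.003  1.341 -0.176] [-0.1 -0.1 -0.1] 0.651041382701033
```

Call:
{"api": "step_arm", "payload": {
  "steps": [
    [0, -10, 0, 0],
    [0, -10, 0, 0],
    [0, -10, 0, 0],
    [0, -10, 0, 0],
    [0, -10, 0, 0],
    [0, -10, 0, 0],
    [0, 0, 0, 0],
    [0, 0, 0, 0]
  ]
}}

```text
time: 8.4
tool_pos: [0.4861, -0.3703, 0.1223]
tool_rot: [0.013, 0.879, 0.478, 0.002]
contact_force: [0.5, -0.6, -0.1]
gripper_width: 0.649
```

```bash
python3 s.py .4825 -.3691 .017
```

```text
tcp [ 0.4861 -0.3703  0.1223] z [ 0.0165 -0.0201 -0.9997] yaw 57.05
delta tool mm [-1.000e-01 -6.300e+00  1.052e+02]
[-0.771  0.057  1.734 -0.003  1.324 -0.196] [ 0.5 -0.6 -0.1] 0.6488839840028051
```

Call:
{"api": "step_arm", "payload": {
  "steps": [
    [0, 50, 0, 0],
    [0, 50, 0, 0],
    [0, 0, 0, 0],
    [0, -12, 0, 0],
    [0, -18, 0, 0],
    [0, -20, 0, 0],
    [0, -20, 0, 0],
    [0, -20, 0, 0]
  ]
}}

```text
time: 9.2
tool_pos: [0.4883, -0.3703, 0.1148]
tool_rot: [0.007, 0.879, 0.478, 0.0]
contact_force: [-0.3, -0.2, -0.2]
gripper_width: 0.65
```

Call:
{"api": "step_arm", "payload": {
  "steps": [
    [0, -10, 0, 0],
    [0, -2, 0, 0],
    [0, 0, 0, 0],
    [0, 0, 0, 0]
  ]
}}

```text
time: 9.6
tool_pos: [0.4749, -0.3615, 0.1163]
tool_rot: [0.008, 0.879, 0.477, 0.001]
contact_force: [0.3, 0.6, 0.3]
gripper_width: 0.65
```

```bash
python3 s.py .4825 -.3691 .017
```

```text
tcp [ 0.4749 -0.3615  0.1163] z [ 0.0087 -0.0133 -0.9999] yaw 57.02
delta tool mm [-1.6  9.1 99.5]
[-0.774  0.037  1.766 -0.004  1.323 -0.197] [0.3 0.6 0.3] 0.6504154331457749
```

Call:
{"api": "step_arm", "payload": {
  "steps": [
    [0, 50, 0, 0],
    [0, 50, 0, 0],
    [0, 0, 0, 0],
    [0, -10, 0, 0],
    [0, -16, 0, 0],
    [0, -18, 0, 0],
    [0, -18, 0, 0],
    [0, -18, 0, 0]
  ]
}}

```text
time: 10.4
tool_pos: [0.4877, -0.3686, 0.1093]
tool_rot: [0.003, 0.879, 0.478, -0.001]
contact_force: [0.0, -0.6, 0.1]
gripper_width: 0.65
```

Call:
{"api": "step_arm", "payload": {
  "steps": [
    [0, -8, 0, 0],
    [0, -2, 0, 0],
    [0, 0, 0, 0],
    [0, 0, 0, 0]
  ]
}}

```text
time: 10.8
tool_pos: [0.4767, -0.3614, 0.111]
tool_rot: [0.004, 0.879, 0.477, -0.001]
contact_force: [-0.3, -0.8, -0.3]
gripper_width: 0.644
```

```bash
python3 s.py .4825 -.3691 .017
```

```text
tcp [ 0.4767 -0.3614  0.111 ] z [ 0.0023 -0.0076 -1.    ] yaw 57.02
delta tool mm [-2.9  8.5 94. ]
[-0.771  0.052  1.76  -0.004  1.323 -0.194] [-0.3 -0.8 -0.3] 0.6438199388535715
```

Tilt is down to about 0.45°. I'll descend in small rows, then re-centre.

Call:
{"api": "step_arm", "payload": {
  "steps": [
    [-1, 4, 8, 0],
    [-1, 4, 12, 0],
    [-1, 0, 12, 0],
    [0, 0, 8, 0],
    [0, 0, 0, 0],
    [0, 0, 0, 0]
  ]
}}

```text
time: 11.4
tool_pos: [0.4828, -0.3695, 0.0652]
tool_rot: [0.003, 0.879, 0.477, -0.001]
contact_force: [0.1, 0.2, -0.0]
gripper_width: 0.651
```

```bash
python3 s.py .4825 -.3691 .017; python3 m.py r4 .4825 -.3691 .05 .03
```

```text
tcp [ 0.4828 -0.3695  0.0652] z [ 3.0e-04 -5.6e-03 -1.0e+00] yaw 57.03
delta tool mm [ 0.4 -0.7 48.2]
[-0.774  0.124  1.764 -0.004  1.249 -0.197] [ 0.1  0.2 -0. ] 0.651337991127602
1231 0.04980141532033941 ((482.6091613769531, -369.2127990722656), (28.744571685791016, 27.81085777282715), 56.63822555541992) ((482.8822326660156, -369.2475891113281), 19.420930862426758)
tcp [ 0.4828 -0.3695  0.0652] yaw x 57.03029028045795
```

Call:
{"api": "step_arm", "payload": {
  "steps": [
    [0, 0, 8, 0],
    [0, 0, 10, 0],
    [0, 0, 10, 0],
    [0, 0, 10, 0],
    [0, 0, 6, 0],
    [0, 0, 0, 0],
    [0, 0, 0, 0]
  ]
}}

```text
time: 12.15
tool_pos: [0.4828, -0.3696, 0.0176]
tool_rot: [0.003, 0.879, 0.477, -0.001]
contact_force: [-0.3, -0.6, 0.5]
gripper_width: 0.652
```

```bash
python3 s.py .4825 -.3691 .017
```

```text
tcp [ 0.4828 -0.3696  0.0176] z [ 6.0e-04 -5.8e-03 -1.0e+00] yaw 57.03
delta tool mm [ 0.2 -0.5  0.6]
[-0.774  0.183  1.787 -0.004  1.167 -0.197] [-0.3 -0.6  0.5] 0.65173851409361
```

Call:
{"api": "step_arm", "payload": {
  "steps": [
    [0, 0, 0, 0],
    [0, 0, 0, 0],
    [0, 0, 0, 0],
    [0, 0, 0, 0],
    [0, 0, 0, 0],
    [0, 0, 0, 0]
  ],
  "claw": 0
}}

```text
time: 12.75
tool_pos: [0.4839, -0.3706, 0.0196]
tool_rot: [0.004, 0.879, 0.477, -0.001]
contact_force: [-0.3, -1.5, 0.3]
gripper_width: 0.0
```

Call:
{"api": "step_arm", "payload": {
  "steps": [
    [0, 0, -5, 0],
    [0, 0, -10, 0],
    [0, 0, -10, 0],
    [0, 0, -10, 0],
    [0, 0, -5, 0],
    [0, 0, 0, 0]
  ]
}}

```text
time: 13.35
tool_pos: [0.4846, -0.371, 0.0649]
tool_rot: [0.006, 0.879, 0.477, -0.0]
contact_force: [-0.2, -0.2, 0.4]
gripper_width: 0.003
```

```bash
python3 s.py .4825 -.3691 .017
```

```text
tcp [ 0.4846 -0.371   0.0649] z [ 0.0051 -0.0102 -0.9999] yaw 57.04
delta tool mm [ 0.7 -3.2 47.8]
[-0.773  0.125  1.764 -0.004  1.242 -0.197] [-0.2 -0.2  0.4] 0.0031212873225638345
```

```bash
python3 m.py r5 .4825 -.3691 .05 .05
```

```text
1178 0.049739110025361674 ((482.5504150390625, -368.95025634765625), (28.690061569213867, 28.096147537231445), 56.44898223876953) ((482.61114501953125, -369.10565185546875), 19.642343521118164)
tcp [ 0.4846 -0.371   0.0649] yaw x 57.039840640956044
```

View pics/r5.png

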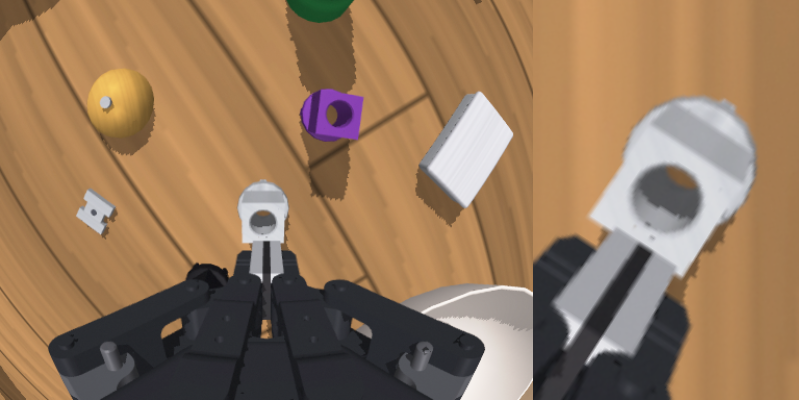

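Missed: the remover is untouched at (263,221), and the shut fingers end at (265,240), behind it. I'll compare where the wrist depth and the fixed cameras put the fingertips and the remover.

Run:
```python
from h import *
z=np.load('r5.npz');T,D=z['T'],z['D'];P=wcloud(T,D)
Q=(P-T[:3,3])@T[:3,:3]*1000
for v in [185,200,215,225,228,232,236,240,250,260,270]: print(v,[Q[v,u].round(0).tolist() for u in (246,254,262)])
for c in ['scene','side']:
    im,D=grab_frame(c);P=cloud(c,D)
    k=(np.hypot(P[...,0]-.4825,P[...,1]+.369)<.05)&(P[...,2]>.03)&(P[...,2]<.12)
    Q=P[k];h=Q[(Q[:,2]<.055)&(Q[:,2]>.04)&(np.hypot(Q[:,0]-.4825,Q[:,1]+.369)<.03)]
    print(c,'head',h.mean(0),len(h),'above',[(round(a,2),Q[(abs(Q[:,2]-a)<.005)].mean(0).round(4).tolist(),(abs(Q[:,2]-a)<.005).sum()) for a in (.05,.06,.07,.08,.09,.1)])
    v,u=np.argwhere(k).mean(0).astype(int);cv2.imwrite(f'{c}_c.png',cv2.resize(im[v-35:v+20,u-35:u+35],None,fx=5.6,fy=5.6)[...,::-1])
cv2.imwrite('pics/f.png',np.hstack([cv2.imread('scene_c.png'),cv2.imread('side_c.png')]))
```

```text
185 [[15.0, -8.0, 40.0], [15.0, -2.0, 39.0], [15.0, 4.0, 40.0]]
200 [[10.0, -7.0, 14.0], [10.0, -2.0, 15.0], [10.0, 4.0, 15.0]]
215 [[-6.0, -8.0, 32.0], [-8.0, -2.0, 36.0], [-4.0, 4.0, 25.0]]
225 [[-8.0, -7.0, 16.0], [-8.0, -2.0, 15.0], [-8.0, 4.0, 16.0]]
228 [[-10.0, -7.0, 15.0], [-10.0, -2.0, 16.0], [-10.0, 4.0, 15.0]]
232 [[10.0, -5.0, -42.0], [10.0, -1.0, -40.0], [10.0, 3.0, -41.0]]
236 [[10.0, -5.0, -46.0], [10.0, -1.0, -46.0], [10.0, 2.0, -46.0]]
240 [[10.0, -5.0, -50.0], [10.0, -1.0, -51.0], [10.0, 2.0, -51.0]]
250 [[10.0, -5.0, -61.0], [9.0, -1.0, -60.0], [10.0, 2.0, -61.0]]
260 [[10.0, -4.0, -71.0], [10.0, -1.0, -71.0], [10.0, 2.0, -71.0]]
270 [[10.0, -4.0, -79.0], [6.0, -1.0, -72.0], [11.0, 2.0, -80.0]]
scene head [ 0.48537653 -0.36956978  0.04806702] 115 above [(0.05, [0.4844, -0.3693, 0.0494], np.int64(93)), (0.06, [nan, nan, nan], np.int64(0)), (0.07, [nan, nan, nan], np.int64(0)), (0.08, [nan, nan, nan], np.int64(0)), (0.09, [nan, nan, nan], np.int64(0)), (0.1, [0.4884, -0.3732, 0.1017], np.int64(7))]
side head [ 0.48562069 -0.36451761  0.04685498] 57 above [(0.05, [0.4855, -0.3647, 0.0486], np.int64(41)), (0.06, [nan, nan, nan], np.int64(0)), (0.07, [nan, nan, nan], np.int64(0)), (0.08, [nan, nan, nan], np.int64(0)), (0.09, [nan, nan, nan], np.int64(0)), (0.1, [0.4851, -0.3634, 0.101], np.int64(5))]<stdin>:9: RuntimeWarning: Mean of empty slice.
  ret = um.true_divide(
```

View pics/f.png

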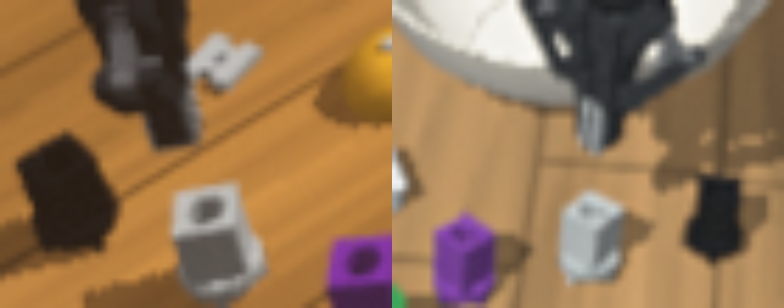

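The state's TCP is about 37 mm beyond the real shut tips: the tips show at tool z ≈ −38, and the side cameras put them at z ≈ 0.101 with a reported 0.065. The lateral position is right. I'll open, re-centre and go that much lower.

Call:
{"api": "step_arm", "payload": {
  "steps": [
    [0.4, -1.5, 0, 0],
    [0.3, -1.5, 5, 0],
    [0, 0, 10, 0],
    [0, 0, 10, 0],
    [0, 0, 10, 0],
    [0, 0, 5, 0],
    [0, 0, 0, 0],
    [0, 0, 0, 0]
  ],
  "claw": 65
}}

```text
time: 14.3
tool_pos: [0.4791, -0.3659, 0.015]
tool_rot: [0.001, 0.879, 0.477, -0.002]
contact_force: [-0.4, -0.1, 0.2]
gripper_width: 0.65
```

```bash
python3 s.py .4825 -.3691 -.019
python3 - <<'E'
from h import *
z=np.load('r5.npz');T,D=z['T'],z['D'];P=wcloud(T,D)
Q=(P-T[:3,3])@T[:3,:3]*1000
for v in (228,229,230,231,232): print(v,[Q[v,u].round(1).tolist() for u in (240,244,250,256,260,264,268)])
E
```

```text
tcp [ 0.4791 -0.3659  0.015 ] z [-0.0024 -0.0029 -1.    ] yaw 57.03
delta tool mm [-0.7  4.6 34. ]
[-0.774  0.178  1.798 -0.004  1.166 -0.197] [-0.4 -0.1  0.2] 0.649547404466095
228 [[-10.0, -11.4, 15.0], [-10.2, -8.7, 15.5], [-10.0, -4.5, 15.0], [-9.8, -0.3, 14.6], [-10.2, 2.5, 15.4], [-9.6, 5.2, 14.1], [-10.2, 8.1, 15.4]]
229 [[-10.9, -11.5, 15.3], [-10.8, -8.7, 15.2], [-10.9, -4.5, 15.4], [-10.2, -0.3, 13.6], [-10.8, 2.5, 15.0], [-10.9, 5.3, 15.4], [-10.9, 8.1, 15.3]]
230 [[-11.8, -11.5, 15.7], [-11.4, -8.7, 14.7], [-11.6, -4.5, 15.2], [-11.4, -0.3, 14.6], [-11.6, 2.5, 15.3], [-11.6, 5.3, 15.2], [-11.3, 8.0, 14.6]]
231 [[-12.1, -11.5, 14.7], [9.9, -6.4, -39.2], [10.1, -3.4, -39.5], [10.5, -0.4, -40.5], [10.2, 1.6, -39.8], [10.1, 3.6, -39.6], [10.0, 5.6, -39.4]]
232 [[-12.9, -11.5, 14.6], [10.1, -6.3, -40.9], [9.5, -3.4, -39.5], [10.4, -0.4, -41.5], [9.9, 1.6, -40.4], [10.2, 3.6, -41.1], [10.0, 5.6, -40.7]]
```

Call:
{"api": "step_arm", "payload": {
  "steps": [
    [-0.5, 2, -2, 0],
    [-0.2, 2, 0, 0],
    [0, 0, 0, 0],
    [0, 0, 0, 0]
  ]
}}

```text
time: 14.7
tool_pos: [0.4834, -0.3699, 0.0189]
tool_rot: [0.002, 0.879, 0.477, -0.001]
contact_force: [-0.5, 0.0, -0.6]
gripper_width: 0.647
```

```bash
python3 s.py .4825 -.3691 -.020
```

```text
tcp [ 0.4834 -0.3699  0.0189] z [-2.e-04 -5.e-03 -1.e+00] yaw 57.03
delta tool mm [ 0.3 -1.3 38.9]
[-0.773  0.183  1.784 -0.004  1.171 -0.196] [-0.5  0.  -0.6] 0.6472017761036081
```

Call:
{"api": "step_arm", "payload": {
  "steps": [
    [0.2, -0.7, 6, 0],
    [0, -0.3, 8, 0],
    [0, 0, 8, 0],
    [0, 0, 8, 0],
    [0, 0, 5, 0],
    [0, 0, 0, 0],
    [0, 0, 0, 0]
  ]
}}

```text
time: 15.4
tool_pos: [0.4819, -0.3686, -0.0204]
tool_rot: [0.001, 0.879, 0.477, -0.002]
contact_force: [0.2, 0.4, -0.3]
gripper_width: 0.653
```

```bash
python3 s.py .4825 -.3691 -.020
```

```text
tcp [ 0.4819 -0.3686 -0.0204] z [-0.0017 -0.0037 -1.    ] yaw 57.04
delta tool mm [-0.1  0.8 -0.4]
[-0.774  0.235  1.8   -0.004  1.105 -0.196] [ 0.2  0.4 -0.3] 0.6533965698255789
```

Call:
{"api": "step_arm", "payload": {
  "steps": [
    [0, 0, 0, 0],
    [0, 0, 0, 0],
    [0, 0, 0, 0],
    [0, 0, 0, 0],
    [0, 0, 0, 0]
  ],
  "claw": 0
}}

```text
time: 15.9
tool_pos: [0.4828, -0.3694, -0.019]
tool_rot: [0.002, 0.879, 0.477, -0.001]
contact_force: [1.1, 0.2, -0.8]
gripper_width: 0.318
```

```bash
python3 s.py .4825 -.3691 -.020
```

```text
tcp [ 0.4828 -0.3694 -0.019 ] z [ 2.0e-04 -5.4e-03 -1.0e+00] yaw 57.03
delta tool mm [ 0.1 -0.5  1. ]
[-0.774  0.234  1.798 -0.004  1.105 -0.196] [ 1.1  0.2 -0.8] 0.318088666638542
```

Gripped (0.318 ≈ 27 mm). Lifting now.

Call:
{"api": "step_arm", "payload": {
  "steps": [
    [0, 0, -6, 0],
    [0, 0, -15, 0],
    [0, 0, -30, 0],
    [0, 0, -40, 0],
    [0, 0, -40, 0],
    [0, 0, -40, 0],
    [0, 0, -30, 0],
    [0, 0, -15, 0]
  ]
}}

```text
time: 16.7
tool_pos: [0.4794, -0.365, 0.2051]
tool_rot: [-0.003, 0.879, 0.477, -0.003]
contact_force: [0.2, 0.2, -2.9]
gripper_width: 0.318
```

Call:
{"api": "step_arm", "payload": {
  "steps": [
    [10, -8, -5, 0],
    [22, -17, 0, 0],
    [28, -22, 0, 0],
    [28, -22, 0, 0],
    [28, -22, 0, 0],
    [28, -22, 0, 0],
    [28, -22, 0, 0],
    [28, -22, 0, 0]
  ]
}}

```text
time: 17.5
tool_pos: [0.4496, -0.0991, 0.2031]
tool_rot: [-0.009, 0.88, 0.475, -0.006]
contact_force: [0.1, 0.4, -2.6]
gripper_width: 0.319
```

Call:
{"api": "step_arm", "payload": {
  "steps": [
    [28, -22, 0, 0],
    [28, -22, 0, 0],
    [22, -16, 0, 0],
    [15, -10, 0, 0],
    [6, -4, 0, 0],
    [0, 0, 0, 0],
    [0, 0, 0, 0]
  ]
}}

```text
time: 18.2
tool_pos: [0.4303, 0.0371, 0.1921]
tool_rot: [-0.016, 0.878, 0.478, -0.014]
contact_force: [-0.2, -0.9, -3.4]
gripper_width: 0.319
```

```bash
python3 s.py .491 .098 .2;  python3 m.py f1 .491 .098 .136 .035
python3 - <<'E'
import cv2,numpy as np
cv2.imwrite('pics/f1.png',np.hstack([cv2.imread('pics/f1.png')[:400,:533][::2,::2],cv2.resize(cv2.imread('f1_td.png')[:400],None,fx=1,fy=1)[:, :]][1:]))
E
```

```text
tcp [0.4303 0.0371 0.1921] z [-0.0399  0.0153 -0.9991] yaw 57.17
delta tool mm [84.  17.6 -9.4]
[-0.095 -0.402  2.02   0.011  1.565  0.478] [-0.2 -0.9 -3.4] 0.319220090327284
2247 0.13591291160196028 ((489.4923400878906, 97.3045654296875), (49.83432388305664, 50.294857025146484), 22.217304229736328) ((489.6258239746094, 97.3704605102539), 25.679344177246094)
tcp [0.4303 0.0371 0.1921] yaw x 57.166668582796696
```

View f1_td.png

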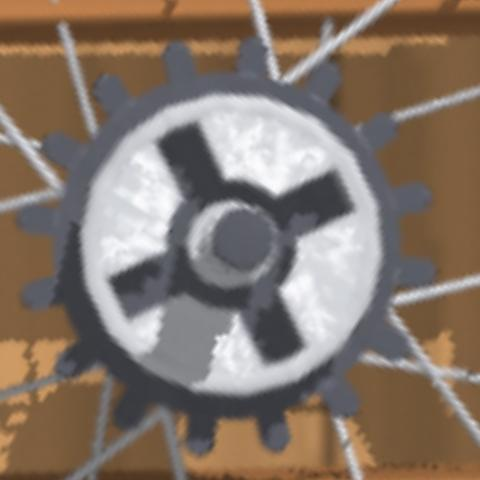

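Freewheel: centre ≈ (231,244) in the crop, with notch ends at (182,140), (338,190), (280,345) and (130,295), so the notch axes are at about 26° (mod 90). I'll turn the tool by 31° while drifting outward, and work out the notch angle exactly.

Call:
{"api": "step_arm", "payload": {
  "steps": [
    [8, 12, 0, 7.8],
    [10, 11, 0, 7.8],
    [12, 10, 0, 7.8],
    [14, 8, 0, 7.6],
    [18, 9, 0, 0],
    [18, 9, 0, 0],
    [18, 9, 0, 0],
    [10, 5, 0, 0]
  ]
}}

```text
time: 19.05
tool_pos: [0.5674, 0.0265, 0.1846]
tool_rot: [-0.011, 0.978, 0.208, -0.019]
contact_force: [0.0, 0.1, -2.5]
gripper_width: 0.319
```

```bash
python3 s.py .4895 .0973 .2
cat > n.py <<'E'
from h import *
import sys
z=np.load(sys.argv[1]+'.npz');T,im,D=z['T'],z['im'],z['D']
cx,cy=float(sys.argv[2]),float(sys.argv[3])
P=wcloud(T,D);k=(abs(P[...,2]-.136)<.0025)&(np.hypot(P[...,0]-cx,P[...,1]-cy)<.027)
pts=(P[k][:,:2]*1000).astype('f4');hull=cv2.convexHull(pts);print('hull ell',cv2.fitEllipse(hull))
td=topdown(T,im,cx,cy,.136,.03,600).astype(float).mean(2)  # 0.1mm/px
Y,X=np.mgrid[:600,:600];
best=[]
from scipy.optimize import minimize
td=cv2.GaussianBlur(td,(0,0),4)
r=np.linspace(14,20,13);w=np.linspace(-3,3,13);R,W=np.meshgrid(r,w)
def val(p,off=0):
    s=0
    for i in range(4):
        a=p[2]+i*np.pi/2
        def smp(WW):
            x=300+10*(p[0]+R*np.cos(a)-WW*np.sin(a));y=300-10*(p[1]+R*np.sin(a)+WW*np.cos(a))
            return cv2.remap(td.astype('f4'),x.astype('f4'),y.astype('f4'),1)
        s+=smp(W).mean()-.5*(smp(W+8).mean()+smp(W-8).mean())
    return s
g=min(((val((dx,dy,a)),dx,dy,a) for dx in np.arange(-2.5,2.6,.5) for dy in np.arange(-2.5,2.6,.5) for a in np.radians(np.arange(0,90,2))))
m=minimize(val,g[1:],method='Nelder-Mead');print('notch fit',m.fun,cx*1000+m.x[0],cy*1000+m.x[1],np.degrees(m.x[2]))
E
python3 n.py f1 .4895 .0973
```

```text
tcp [0.5674 0.0265 0.1846] z [-0.0423  0.0137 -0.999 ] yaw 24.0
delta tool mm [-42.8 -96.7 -11.1]
[-0.09  -0.043  1.73   0.01   1.499  1.062] [ 0.   0.1 -2.5] 0.3188442022886884
hull ell ((490.028564453125, 96.76309204101562), (50.31218338012695, 50.595306396484375), 45.05892562866211)
notch fit -592.7439575195312 489.87212123724805 96.91322160366883 25.522149947431892
```

Call:
{"api": "step_arm", "payload": {
  "steps": [
    [-41, -18, 0, 0],
    [-41, -18, 0, 0],
    [0, 0, 0, 0],
    [0, 0, 0, 0]
  ]
}}

```text
time: 19.45
tool_pos: [0.4745, 0.0227, 0.1801]
tool_rot: [-0.013, 0.978, 0.205, -0.028]
contact_force: [1.1, -0.2, -2.4]
gripper_width: 0.317
```

```bash
python3 s.py .4899 .0969 .2
```

```text
tcp [0.4745 0.0227 0.1801] z [-0.0596  0.0148 -0.9981] yaw 23.71
delta tool mm [ 42.9 -62.5 -19.7]
[-0.114 -0.259  1.93   0.008  1.531  1.043] [ 1.1 -0.2 -2.4] 0.31714745589600346
```

Call:
{"api": "step_arm", "payload": {
  "steps": [
    [3, -4, -10, 0],
    [5, -8, -22, -1],
    [6, -9, -24, -1],
    [6, -9, -24, 0],
    [6, -9, -24, 0],
    [6, -9, -24, 0],
    [5, -7, -22, 0],
    [3, -4, -10, 0]
  ]
}}

```text
time: 20.25
tool_pos: [0.5026, 0.0933, 0.3542]
tool_rot: [-0.014, 0.975, 0.221, -0.023]
contact_force: [0.7, 0.9, -1.9]
gripper_width: 0.318
```

```bash
python3 s.py .4899 .0969 .2
```

```text
tcp [0.5026 0.0933 0.3542] z [-0.0517  0.0163 -0.9985] yaw 25.57
delta tool mm [ -3.8  -3.  154.7]
[ 0.027 -0.227  1.619  0.018  1.802  1.156] [ 0.7  0.9 -1.9] 0.3177400659953215
```

Call:
{"api": "step_arm", "payload": {
  "steps": [
    [0, 0, 45, 0],
    [0, 0, 45, 0],
    [0, 0, 40, 0],
    [0, 0, 0, 0],
    [0, 0, 0, 0]
  ]
}}

```text
time: 20.75
tool_pos: [0.5031, 0.0968, 0.2301]
tool_rot: [-0.012, 0.975, 0.221, -0.016]
contact_force: [0.7, -0.8, -1.5]
gripper_width: 0.319
```

```bash
python3 s.py .4899 .0969 .2
```

```text
tcp [0.5031 0.0968 0.2301] z [-0.037   0.0168 -0.9992] yaw 25.62
delta tool mm [-11.1  -4.8  30.6]
[ 0.034 -0.212  1.807  0.018  1.583  1.158] [ 0.7 -0.8 -1.5] 0.31856591454935357
```

Call:
{"api": "step_arm", "payload": {
  "steps": [
    [-17, 36, 0, 0],
    [-17, 36, 0, 0],
    [0, 0, 0, 0],
    [3, -8, -20, 0],
    [5, -12, -24, 0],
    [5, -12, -24, 0],
    [5, -12, -24, 0],
    [5, -12, -24, 0]
  ]
}}

```text
time: 21.55
tool_pos: [0.5101, 0.0743, 0.3684]
tool_rot: [-0.01, 0.975, 0.22, -0.006]
contact_force: [0.5, -0.3, -2.5]
gripper_width: 0.318
```

```bash
python3 s.py .4899 .0969 .2
```

```text
tcp [0.5101 0.0743 0.3684] z [-0.0163  0.0166 -0.9997] yaw 25.4
delta tool mm [ -7.2 -25.4 169.1]
[-0.01  -0.242  1.607  0.017  1.793  1.121] [ 0.5 -0.3 -2.5] 0.3180616146751134
```

Call:
{"api": "step_arm", "payload": {
  "steps": [
    [0, 0, -10, 0],
    [0, 0, 45, 0],
    [0, 0, 48, 0],
    [0, 0, 48, 0],
    [0, 0, 0, 0],
    [0, 0, 0, 0]
  ]
}}

```text
time: 22.15
tool_pos: [0.5165, 0.0773, 0.2535]
tool_rot: [-0.006, 0.975, 0.221, 0.008]
contact_force: [0.8, 0.5, -1.6]
gripper_width: 0.317
```

```bash
python3 s.py .4899 .0969 .2
```

```text
tcp [0.5165 0.0773 0.2535] z [ 0.0125  0.0157 -0.9998] yaw 25.55
delta tool mm [-16.5 -28.7  53.5]
[-0.004 -0.235  1.788  0.016  1.576  1.121] [ 0.8  0.5 -1.6] 0.3173046500577383
```

Call:
{"api": "step_arm", "payload": {
  "steps": [
    [-16, -28, 10, 0],
    [0, 0, 10, 0],
    [0, 0, 10, 0],
    [0, 0, 5, 0],
    [0, 0, 0, 0],
    [0, 0, 0, 0]
  ]
}}

```text
time: 22.75
tool_pos: [0.4992, 0.0953, 0.2341]
tool_rot: [-0.004, 0.975, 0.22, 0.019]
contact_force: [0.2, -0.6, -2.6]
gripper_width: 0.32
```

```bash
python3 s.py .4899 .0969 .17
```

```text
tcp [0.4992 0.0953 0.2341] z [ 0.0357  0.0156 -0.9992] yaw 25.44
delta tool mm [-10.2  -5.5  63.7]
[ 0.033 -0.282  1.859  0.014  1.529  1.159] [ 0.2 -0.6 -2.6] 0.31965920998317693
```

Call:
{"api": "step_arm", "payload": {
  "steps": [
    [-38, -18, 0, 0],
    [-38, -18, 0, 0],
    [0, 0, 0, 0],
    [0, 0, 0, 0],
    [10, 4, 0, 0],
    [14, 6, 0, 0],
    [14, 6, 0, 0],
    [14, 6, 0, 0]
  ]
}}

```text
time: 23.55
tool_pos: [0.4774, 0.0964, 0.2359]
tool_rot: [-0.003, 0.976, 0.219, 0.021]
contact_force: [-0.2, -0.3, -2.1]
gripper_width: 0.318
```

Call:
{"api": "step_arm", "payload": {
  "steps": [
    [10, 4, 0, 0],
    [4, 2, 0, 0],
    [0, 0, 0, 0],
    [0, 0, 0, 0],
    [0, 0, 0, 0]
  ]
}}

```text
time: 24.05
tool_pos: [0.4993, 0.0964, 0.2364]
tool_rot: [-0.003, 0.976, 0.218, 0.021]
contact_force: [-0.0, -1.1, -2.4]
gripper_width: 0.323
```

```bash
python3 s.py .4899 .0969 .17
```

```text
tcp [0.4993 0.0964 0.2364] z [ 0.0386  0.0151 -0.9991] yaw 25.2
delta tool mm [-11.1  -4.7  66. ]
[ 0.036 -0.284  1.857  0.014  1.53   1.166] [-0.  -1.1 -2.4] 0.3233771165951932
```

Call:
{"api": "step_arm", "payload": {
  "steps": [
    [0, 0, -45, 0],
    [0, 0, -45, 0],
    [0, 0, -20, 0],
    [0, 0, 0, 0],
    [0, 0, 0, 0]
  ]
}}

```text
time: 24.55
tool_pos: [0.4917, 0.0947, 0.346]
tool_rot: [-0.004, 0.976, 0.218, 0.017]
contact_force: [0.6, -0.2, -3.3]
gripper_width: 0.319
```

```bash
python3 s.py .4899 .0969 .17
```

```text
tcp [0.4917 0.0947 0.346 ] z [ 0.0324  0.0149 -0.9994] yaw 25.22
delta tool mm [ -7.   -2.8 175.9]
[ 0.033 -0.317  1.705  0.014  1.721  1.166] [ 0.6 -0.2 -3.3] 0.3185703947490375
```

Call:
{"api": "step_arm", "payload": {
  "steps": [
    [0, 0, 8, 0],
    [-3, -1, 15, 0],
    [-3, -1, 15, 0],
    [-3, -1, 15, 0],
    [0, 0, 15, 0],
    [0, 0, 15, 0],
    [0, 0, 8, 0],
    [0, 0, 0, 0]
  ]
}}

```text
time: 25.35
tool_pos: [0.4784, 0.0949, 0.2341]
tool_rot: [-0.006, 0.976, 0.218, 0.008]
contact_force: [-1.0, 0.3, -1.2]
gripper_width: 0.315
```

```bash
python3 s.py .4899 .0969 .17
```

```text
tcp [0.4784 0.0949 0.2341] z [ 0.0123  0.0143 -0.9998] yaw 25.22
delta tool mm [10.1  3.6 64.3]
[ 0.034 -0.316  1.886  0.014  1.56   1.165] [-1.   0.3 -1.2] 0.3145146440715028
```

Call:
{"api": "step_arm", "payload": {
  "steps": [
    [2, 1, 6, 0],
    [2.5, 1, 10, -0.3],
    [2.5, 1, 12, 0],
    [2, 0.6, 12, 0],
    [1, 0, 12, 0],
    [0, 0, 8, 0],
    [0, 0, 4, 0],
    [0, 0, 0, 0]
  ]
}}

```text
time: 26.15
tool_pos: [0.4921, 0.0971, 0.1658]
tool_rot: [-0.005, 0.975, 0.221, 0.009]
contact_force: [0.1, 0.4, -2.3]
gripper_width: 0.32
```

```bash
python3 s.py .4899 .0969 .17
```

```text
tcp [0.4921 0.0971 0.1658] z [ 0.0144  0.0143 -0.9998] yaw 25.54
delta tool mm [-2.  -0.9 -4.2]
[ 0.038 -0.242  1.939  0.014  1.43   1.161] [ 0.1  0.4 -2.3] 0.3198377324856423
```

Call:
{"api": "step_arm", "payload": {
  "steps": [
    [-0.7, -0.3, 0, 0],
    [-0.7, -0.3, 5, 0],
    [-0.5, -0.3, 5, 0],
    [0, 0, 3, 0],
    [0, 0, 0, 0],
    [0, 0, 0, 0]
  ]
}}

```text
time: 26.75
tool_pos: [0.491, 0.0973, 0.1534]
tool_rot: [-0.005, 0.975, 0.221, 0.01]
contact_force: [-0.2, -0.1, -2.8]
gripper_width: 0.323
```

```bash
python3 s.py .4899 .0969 .137; python3 m.py f2 .4899 .0969 .136 .035
python3 - <<'E'
from h import *
z=np.load('f2.npz');T,D=z['T'],z['D'];P=wcloud(T,D);Q=(P-T[:3,3])@T[:3,:3]*1000
k=(abs(Q[...,2]+69)<4)&(np.hypot(Q[...,0],Q[...,1])<30)
t=Q[k];print('head in tool',k.sum(),cv2.minAreaRect(t[:,:2].astype('f4')) if len(t) else '',np.median(t,0) if len(t) else '')
E
```

```text
tcp [0.491  0.0973 0.1534] z [ 0.0176  0.0144 -0.9997] yaw 25.55
delta tool mm [-1.5 -0.  16.4]
[ 0.038 -0.238  1.957  0.014  1.405  1.161] [-0.2 -0.1 -2.8] 0.3227248246592209
1487 0.1358591463581155 ((497.46075439453125, 101.2655029296875), (33.38764953613281, 50.68790054321289), 26.834325790405273) ((489.8892822265625, 97.52386474609375), 25.490222930908203)
tcp [0.491  0.0973 0.1534] yaw x 25.54860273134477
head in tool 3660 ((-0.6637096405029297, 0.025300979614257812), (29.607519149780273, 53.677452087402344), 0.477571040391922) [  3.51353548   0.19922389 -68.96770956]
```

View pics/f2.png

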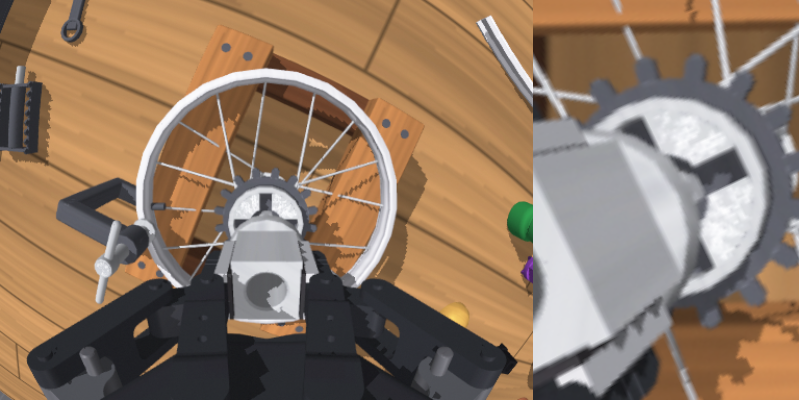

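The front dog and collar at (265,200) line up with the notch. Small correction, then down over the axle.

Call:
{"api": "step_arm", "payload": {
  "steps": [
    [-0.7, -0.2, 0, 0],
    [-0.6, -0.2, 4, 0],
    [0, 0, 6, 0],
    [0, 0, 6, 0],
    [0, 0, 5, 0],
    [0, 0, 4, 0],
    [0, 0, 2, 0],
    [0, 0, 0, 0]
  ]
}}

```text
time: 27.6
tool_pos: [0.4898, 0.0975, 0.1236]
tool_rot: [-0.005, 0.975, 0.221, 0.01]
contact_force: [-0.1, 0.3, -3.0]
gripper_width: 0.322
```

```bash
python3 s.py .4899 .0969 .137
```

```text
tcp [0.4898 0.0975 0.1236] z [ 0.0169  0.0144 -0.9998] yaw 25.55
delta tool mm [  0.1   0.5 -13.4]
[ 0.039 -0.213  1.987  0.014  1.35   1.16 ] [-0.1  0.3 -3. ] 0.3223054626783989
```

Call:
{"api": "step_arm", "payload": {
  "steps": [
    [0.1, 0.2, 2, 0],
    [0, 0, 2, 0],
    [0, 0, 2, 0],
    [0, 0, 1.5, 0],
    [0, 0, 1, 0]
  ]
}}

```text
time: 28.1
tool_pos: [0.4908, 0.0975, 0.1152]
tool_rot: [-0.005, 0.975, 0.221, 0.011]
contact_force: [-0.0, 0.9, -2.2]
gripper_width: 0.317
```

```bash
python3 s.py .4899 .0969 .137
```

```text
tcp [0.4908 0.0975 0.1152] z [ 0.0184  0.0144 -0.9997] yaw 25.55
delta tool mm [ -0.6   0.  -21.8]
[ 0.039 -0.204  1.994  0.014  1.333  1.16 ] [-0.   0.9 -2.2] 0.31693214806482006
```

Call:
{"api": "step_arm", "payload": {
  "steps": [
    [-0.3, 0, 1.5, 0],
    [0, 0, 1, 0],
    [0, 0, 1, 0],
    [0, 0, 0.8, 0]
  ]
}}

```text
time: 28.5
tool_pos: [0.4908, 0.0974, 0.1113]
tool_rot: [-0.005, 0.975, 0.221, 0.011]
contact_force: [-2.1, 0.1, 4.0]
gripper_width: 0.322
```

```bash
python3 s.py .4899 .0969 .137
```

```text
tcp [0.4908 0.0974 0.1113] z [ 0.0187  0.0144 -0.9997] yaw 25.55
delta tool mm [ -0.4  -0.  -25.7]
[ 0.038 -0.2    1.997  0.014  1.325  1.16 ] [-2.1  0.1  4. ] 0.3223991871289475
```

Contact of about 6 N at reported z = 0.1113; the home position is 0.111. I'll release briefly so it settles flat, then regrip.

Call:
{"api": "step_arm", "payload": {
  "steps": [
    [0, 0, 0.6, 0],
    [0, 0, 0.6, 0]
  ]
}}

```text
time: 28.7
tool_pos: [0.4908, 0.0974, 0.1113]
tool_rot: [-0.005, 0.975, 0.221, 0.01]
contact_force: [-3.8, -0.4, 3.2]
gripper_width: 0.324
```

Call:
{"api": "step_arm", "payload": {
  "steps": [
    [0, 0, 0, 0],
    [0, 0, 0, 0],
    [0, 0, 0, 0]
  ],
  "claw": 48
}}

```text
time: 29.0
tool_pos: [0.4923, 0.0975, 0.112]
tool_rot: [-0.005, 0.975, 0.221, 0.012]
contact_force: [-0.0, 0.6, -0.1]
gripper_width: 0.48
```

```bash
python3 s.py .4899 .0969 .137; python3 m.py g1 .4899 .0969 .180 .03;python3 - <<'E'
from h import *
z=np.load('g1.npz');T,D=z['T'],z['D'];P=wcloud(T,D)
k=(np.hypot(P[...,0]-.49,P[...,1]-.097)<.013)&(P[...,2]>.17)&(P[...,2]<.19);t=P[k];A=np.c_[t[:,:2]-[.49,.097],np.ones(len(t))]
for _ in range(3):
    c=np.linalg.lstsq(A,t[:,2],rcond=None)[0];r=abs(t[:,2]-A@c);o=r<.0015;t,A=t[o],A[o]
print('head top plane slope',c[:2].round(4),'z',c[2].round(4),len(t))
E
```

```text
tcp [0.4923 0.0975 0.112 ] z [ 0.0223  0.0146 -0.9996] yaw 25.55
delta tool mm [ -1.7  -0.5 -25. ]
[ 0.038 -0.2    1.996  0.014  1.323  1.16 ] [-0.   0.6 -0.1] 0.47971151980026194
3571 0.17986902580783132 ((489.6668395996094, 97.50236511230469), (29.395503997802734, 57.07842254638672), 24.475223541259766) ((495.3906555175781, 99.9447021484375), 28.689136505126953)
tcp [0.4923 0.0975 0.112 ] yaw x 25.550550236520845
head top plane slope [0.0581 0.0355] z 0.1794 1005
```

Head top is at z ≈ 0.180, exactly home (0.130 + 0.050). Re-centre, grip and turn.

Call:
{"api": "step_arm", "payload": {
  "steps": [
    [-0.7, -0.2, 0, 0],
    [-0.6, 0, 0, 0],
    [0, 0, 0, 0]
  ]
}}

```text
time: 29.35
tool_pos: [0.4911, 0.0971, 0.112]
tool_rot: [-0.005, 0.975, 0.221, 0.013]
contact_force: [0.4, -0.7, 0.2]
gripper_width: 0.483
```

Call:
{"api": "step_arm", "payload": {
  "steps": [
    [0, 0, 0, 0],
    [0, 0, 0, 0],
    [0, 0, 0, 0],
    [0, 0, 0, 0]
  ],
  "claw": 0
}}

```text
time: 29.75
tool_pos: [0.4912, 0.0971, 0.1122]
tool_rot: [-0.005, 0.975, 0.221, 0.013]
contact_force: [-0.7, 0.5, 0.2]
gripper_width: 0.32
```

Call:
{"api": "step_arm", "payload": {
  "steps": [
    [0, 0, 0, -3],
    [0, 0, 0, -4],
    [0, 0, 0, -4],
    [0, 0, 0, -4]
  ]
}}

```text
time: 30.15
tool_pos: [0.4906, 0.0976, 0.1121]
tool_rot: [-0.004, 0.937, 0.35, 0.013]
contact_force: [-0.1, 0.1, -0.0]
gripper_width: 0.322
```

```bash
python3 s.py .4899 .0969 .137
```

```text
tcp [0.4906 0.0976 0.1121] z [ 0.0214  0.0161 -0.9996] yaw 40.98
delta tool mm [ -0.3   0.1 -24.9]
[ 0.038 -0.204  1.999  0.016  1.324  0.89 ] [-0.1  0.1 -0. ] 0.32159382740038817
```

Call:
{"api": "step_arm", "payload": {
  "steps": [
    [0, 0, 0, -5],
    [0, 0, 0, -5],
    [0, 0, 0, -5],
    [0, 0, 0, -5],
    [0, 0, 0, -5]
  ]
}}

```text
time: 30.65
tool_pos: [0.4909, 0.0975, 0.1122]
tool_rot: [-0.001, 0.835, 0.55, 0.014]
contact_force: [-0.6, 0.6, 1.7]
gripper_width: 0.321
```

```bash
python3 s.py .4899 .0969 .137
```

```text
tcp [0.4909 0.0975 0.1122] z [ 0.0217  0.0171 -0.9996] yaw 66.76
delta tool mm [ -0.3  -0.3 -24.8]
[ 0.037 -0.203  1.999  0.017  1.324  0.439] [-0.6  0.6  1.7] 0.32101565210086025
```

Call:
{"api": "step_arm", "payload": {
  "steps": [
    [0, 0, 0, -5],
    [0, 0, 0, -5],
    [0, 0, 0, -5],
    [0, 0, 0, -5],
    [0, 0, 0, -4],
    [0, 0, 0, -2],
    [0, 0, 0, 0]
  ]
}}

```text
time: 31.35
tool_pos: [0.4912, 0.0975, 0.1124]
tool_rot: [0.001, 0.685, 0.729, 0.014]
contact_force: [-1.0, -0.9, 0.2]
gripper_width: 0.319
```

```bash
python3 s.py .4899 .0969 .137
```

```text
tcp [0.4912 0.0975 0.1124] z [ 0.0216  0.0189 -0.9996] yaw 93.56
delta tool mm [ -0.1  -0.8 -24.6]
[ 0.036 -0.203  1.998  0.019  1.324 -0.031] [-1.  -0.9  0.2] 0.31863269040119707
```

Call:
{"api": "step_arm", "payload": {
  "steps": [
    [0, 0, 0, 0],
    [0, 0, 0, 0],
    [0, 0, 0, 0],
    [0, 0, 0, 0]
  ],
  "claw": 55
}}

```text
time: 31.75
tool_pos: [0.4911, 0.0975, 0.1121]
tool_rot: [0.001, 0.685, 0.728, 0.014]
contact_force: [-0.7, 0.3, 0.2]
gripper_width: 0.551
```

Call:
{"api": "step_arm", "payload": {
  "steps": [
    [0, 0, -5, 0],
    [0, 0, -8, 0],
    [0, 0, -10, 0],
    [0, 0, -12, 0],
    [0, 0, -15, 0],
    [0, 0, -20, 0],
    [0, 0, -20, 0],
    [0, 0, -20, 0]
  ]
}}

```text
time: 32.55
tool_pos: [0.4877, 0.0953, 0.2298]
tool_rot: [0.001, 0.685, 0.728, 0.014]
contact_force: [-0.4, 1.1, 0.8]
gripper_width: 0.548
```

Call:
{"api": "step_arm", "payload": {
  "steps": [
    [-6, 0, -20, 0],
    [-12, 0, -20, 0],
    [-15, 0, -15, 0],
    [-15, 0, 0, 0],
    [-8, 0, 0, 0],
    [0, 0, 0, 0],
    [0, 0, 0, 0]
  ]
}}

```text
time: 33.25
tool_pos: [0.4923, 0.0369, 0.3011]
tool_rot: [0.008, 0.685, 0.728, 0.02]
contact_force: [-0.2, -0.3, 0.5]
gripper_width: 0.555
```

```bash
python3 m.py e1 .4899 .0969 .180 .025
python3 - <<'E'
from h import *
z=np.load('e1.npz');T,im,D=z['T'],z['im'],z['D'];P=wcloud(T,D)
c=(np.hypot(P[...,0]-.49,P[...,1]-.097)<.03)
for lo,hi,n in((.175,.186,'head'),(.141,.15,'collar'),(.133,.139,'face')):
    t=P[c&(P[...,2]>lo)&(P[...,2]<hi)];print(n,len(t),np.median(t,0).round(4))
k=(np.hypot(P[...,0]-.4899,P[...,1]-.0969)<.018)&(abs(P[...,2]-.18)<.003);t=P[k];A=np.c_[t[:,:2]-[.49,.097],np.ones(len(t))]
print('slope',np.linalg.lstsq(A,t[:,2],rcond=None)[0].round(4))
for cam in ['scene','side']:
    i,d=grab_frame(cam);o=cv2.imread(cam+'_raw.png')[...,::-1]
    df=(abs(i.astype(int)-o).max(2)>60);print(cam,np.argwhere(df).shape)
    for l in ['jar','bell','patch_tin','remover_grip']:
        print(l,[(round(b['p'],2),np.round(b['box']).tolist()) for b in boxes_of(cam,l)[:3]])
a=topdown(T,im,.49,.097,.136,.05,400)
save('e.png',np.hstack([a,topdown(T,im,.49,.097,.18,.05,400)]))
E
```

```text
542 0.17992087171720822 ((489.7057800292969, 97.25084686279297), (28.158527374267578, 26.41704750061035), 3.4362008571624756) ((489.605712890625, 97.35823822021484), 19.154809951782227)
tcp [0.4923 0.0369 0.3011] yaw x 93.559626981476
head 543 [0.4902 0.097  0.1799]
collar 234 [0.4873 0.0981 0.1456]
face 529 [0.4877 0.0977 0.1359]
slope [-0.0015  0.0011  0.1799]
scene (11686, 2)
jar [(0.67, [174.0, 244.0, 22.0, 28.0])]
bell [(0.56, [142.0, 218.0, 17.0, 24.0])]
patch_tin [(0.63, [117.0, 298.0, 43.0, 38.0])]
remover_grip [(0.84, [84.0, 240.0, 17.0, 22.0]), (0.65, [240.0, 140.0, 11.0, 19.0]), (0.57, [138.0, 257.0, 18.0, 23.0])]
side (22582, 2)
jar [(0.7, [243.0, 137.0, 16.0, 21.0])]
bell [(0.78, [292.0, 153.0, 19.0, 21.0]), (0.54, [181.0, 143.0, 31.0, 49.0])]
patch_tin [(0.55, [234.0, 111.0, 21.0, 20.0]), (0.21, [265.0, 208.0, 32.0, 16.0])]
remover_grip [(0.48, [276.0, 200.0, 10.0, 22.0]), (0.41, [236.0, 195.0, 80.0, 69.0])]
```

View pics/e.png

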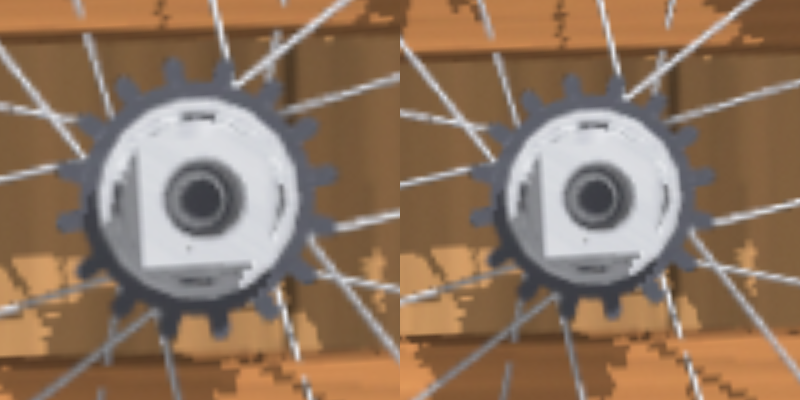

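The remover's head is level at z = 0.180 and turned to about 93°. The freewheel's notch ends are now at (197,117), (280,200), (197,281) and (117,195), so it followed. Handing in.

```bash
python3 -c "
from plant import *
print(job_done())"
```

```text
the job is handed in; nothing more can be done
None
```

The job is done and handed in at about 33.5 s of the 45 s. The freewheel has been turned off its shoulder, and the remover is left sitting in its notches with the gripper clear.

- **Picking up:** I took the plain steel remover and left the black and purple look-alikes alone. The first grasp closed on air, because the reported TCP lies about 38 mm beyond where the cameras showed the fingertips. Nothing was touched, and I corrected for it.
- **Seating:** I lowered it over the axle with no more than about 6 N of contact. I then let go briefly so it settled flat and gripped it again.
- **Turning:** I turned it about 68° anticlockwise, from 25.5° to 93.5°. Allowing for the dogs' play, the freewheel itself moved about 64°, or 1.1 rad against the 0.785 needed.

**Last checks:**
- The head's top is at z = 0.180 m, which is exactly fully home, and level to about 0.1°.
- The freewheel's notches are seen turned along with the dogs.
- The jar, bell, patch tin and two look-alikes are where they were in the scene camera, to within about 3 pixels. I did not re-check the pedal, spanner, spoke wrench or rim piece, though the arm did not go low near them.

**Caveats:**
- The tool had drifted about 1.5° off vertical while it held the remover. This cleared once it was released.
- A slope fit on the head just before the turn disagreed (about 3–4°), probably because the fingers were in its data. The check after release was clean.

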